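Turn the cover leaf of a bombilla tray over its spine

TASK

The green cover leaf of the low white two-bay tray lies flat or slightly raised over the bay with the steel bombilla: push it up by its tab and gently over the spine until it lies flat on the other bay, yellow side up, so that the bombilla lies open. Only push: do not pinch the leaf or flick it over, leave the bombilla, the gourd in its cradle, the jar and the tin where they are, and finish clear of everything.

Things in the scene. Friction and masses are not known exactly. Their poses are not given: they have to be found in the camera images.
- tray: White steel tray fixed to the work surface, 200 x 200 mm, 45 mm high, open on top, two bays side by side. Origin at the centre of its underside on the work surface; its x runs along the spine, its -y side is the bay that the leaf covers at the start, its +y side is the bay it must end on. z up.
- tray_spine (a point): Middle of the spine, on the hinge axis, 50 mm above the work surface. The axis runs along the tray's x; the dark lugs that carry it at both ends rise 6 mm above it. Same axes as the tray.
- leaf (a joint): Angle of the leaf about the spine in rad: 0 = flat over the -y bay (green side up), 1.57 = upright, 3.14 = flat over the +y bay (yellow side up). Starts between 0 and 0.3. The stiff hinge (0.1 N m friction, 1 to 2 N at the tab) holds the leaf at any angle, so it must be pushed all the way down; stops at 0 and 3.14.
- leaf_tab (a point): Centre of the leaf's finger tab, turning with the leaf, 121 mm from the hinge axis. Its yellow underside lies 4 mm below this point, its green face 3 mm above. The tab, 70 mm wide, in the middle of the free edge, ends 138 mm from the axis; the tray wall ends at 100 mm, so the tab stands free, 46 mm above the work surface when flat. At joint 0 the axes are the tray's.
- leaf_mid (a point): Middle of the leaf's panel, turning with it, 57.5 mm from the hinge axis. Rigid leaf, about 110 g, 180 mm along the spine, reaching 105 mm from the axis (138 mm at the tab): a 4 mm yellow sheet of the full outline below this point (the side to push on) and a 3 mm green sheet above it, set back 4 to 6 mm all round. Same axes as the tab's point.
- bombilla_mid (a point): Flat steel bombilla, 164 mm long, up to 20 mm wide, 6 mm thick, loose on the floor of the -y bay (floor 4 mm above the work surface); point at mid-thickness near its middle.
- gourd_mid (a point): Brown silicone gourd, 82 mm across, 95 mm tall, loose in a fixed dark clamp cradle (100 x 100 mm base, 50 mm high); point at the gourd's centre.
- jar_mid (a point): Cork-topped glass jar, 72 mm across, 122 mm tall; point at its centre.
- tin_mid (a point): Closed aluminium tin, 80 mm across, 80 mm tall; point at its centre.
Not all that is in view belongs to the job. There is more than one size of the part that bears tin_mid; the job needs the middle-sized. What is shaped like the part that bears jar_mid but orange is not meant.

How it is judged (in metres and radians):
At the end, for the whole second after the job is handed in: The leaf lies at rest flat over the +y bay, yellow side up (joint above 3.04 rad, that is within 0.1 rad of its stop); bombilla, gourd, jar and tin are within 20 mm of where they started, the last three upright within 0.2 rad (value of joint leaf above 3.04 rad and velocity of joint leaf between -0.05 and 0.05 rad/s and distance of each of bombilla_mid, gourd_mid, jar_mid, tin_mid from where it was at the start of the episode below 0.02 m and angle between each of gourd_mid, jar_mid, tin_mid's own z axis and vertical below 0.2 rad); the robot touches nothing.
It fails at once if the leaf is pinched: fingers press on its green and yellow sides at once (over 2 N each) (contact force between any of leaf_c0, leaf_c1 and the fingers above 2 N and contact force between any of leaf_c2, leaf_c3 and the fingers above 2 N).
It fails at once if the leaf is flicked or slammed (faster than 6 rad/s) (velocity of joint leaf above 6 rad/s or velocity of joint leaf below -6 rad/s).
It fails at once if the bombilla, gourd, jar or tin is lifted, carried or pushed more than 20 mm (distance of any of gourd_mid, jar_mid, tin_mid, bombilla_mid from where it was at the start of the episode above 0.02 m).
It fails at once if the gourd, jar or tin is tipped (angle between any of gourd_mid, jar_mid, tin_mid's own z axis and vertical above 0.3 rad).
It also fails if it takes over 54 s, if anything falls off the work surface, if the arm or the gripper's body presses on something with over 40 N, if the wrist force passes 120 N, or if a joint passes its speed limit or range.

ROBOT

A 7-joint arm with a two-finger parallel gripper is mounted at the origin on the work surface. World frame = base frame: x ahead of the robot, y to its left, z up, the work surface at z = 0. Lengths are in mm, angles in rad, forces in N, time in s.
With the tool pointing down it reaches from about 400 to 875 mm from the base axis. Payload 4.4 kg.
Tool frame: the origin (TCP) lies midway between the tips of the shut fingers; the grasp point (between the pads) lies 19 mm behind it; z points along the fingers, y is the direction in which the jaws open and shut (so a half turn about z gives the same grasp; the last joint's range is limited). The gripper opens to 85 mm and grips with 20 to 120 N. Pads are 22 mm wide; open, the fingers measure 114 mm over their backs; the gripper's body (76 mm by 85 mm) begins 54 mm behind the grasp point. The pads swing forward as they close: fully open they stand 13 mm farther back than shut.
Start: joints at [1.182, 0.628, 0.038, 1.517, -0.027, 0.996, -0.02], TCP at [206.223, -616.433, 231.313] pointing down, gripper open.
Joint ranges: [-3.06, 3.06], [-0.37, 2.12], [-1.25, 1.32], [0.18, 2.47], [-1.1, 4.24], [0.23, 1.98], [-2.94, 2.94]. Speed limits (rad/s): [2.57, 2.57, 3.14, 3.14, 3.14, 3.14, 3.14].

INTERFACE

Orientations are given as [roll, pitch, yaw] about the fixed x, y, z axes, in that order (R = Rz(yaw) Ry(pitch) Rx(roll)).
In Python, from cell import ctrl, vision gives the robot as it stands.
- The arm moves only by the tool play_rows, never from a script. Its arguments are lists of equal length, an entry for each row: "slide": the shift along the tool's x, y, z in mm, a list of three; "turn": the turn about the tool's z in rad; "fingers": the opening, from 0 (shut) to 1 (fully open). A call has 1 to 5 rows; each row is the pose to reach, as a shift and turn from the pose measured when the call began, along the tool's axes at that moment; what a row does not reach only later rows make up. A row lasts 1/8 s, in which the tool goes at most 62.5 mm and 10.7 degrees, less where a joint would pass 70% of its speed; a pose out of reach is approached as far as the arm can. A call with a gripper value outside its range is refused whole. The fingers move at their own pace and stop on an object; the grip force is fixed at half the most. Time passes only in rows, so rows that repeat a pose let the fingers close. It gives the time, the measured TCP pose, the force and the opening at its end, in the units of the state.
- ctrl.read_state(): the state, without advancing time (a new reading comes with each control period).
- vision.get_image(name): name is "scene" or "top" or "wrist"; returns (picture, depth): 480x640x3 uint8, blue, green, red; 480x640 float32, mm along the optical axis (not along the pixel's ray), 0 where there is no reading.
- vision.camera_params(name): a dict with "fx", "fy", "cx", "cy" (pixels), "position" and "rotation" of the camera in the world. Camera axes: x right, y up, looking along -z (the intrinsics and any distortion apply to the point x, -y, -z); pixel columns grow to the right and rows downward; lengths in mm; the calibration is good to about 2 mm. The wrist camera is an equidistant fisheye: a pixel r from the principal point sees the ray r / f radians off the axis. A picture is of the moment at which its call begins: read the wrist's pose just before it. camera_params takes no time and is no camera call; for the wrist camera it gives the pose at the moment of the call.
- ctrl.finish_job(): hands the job in, once; it reports no verdict.
The state is a dict: "clock": time; "qpos": joint angles; "qd": joint speeds; "tau": joint torques, N m; "eef_pos": TCP position; "tool_rot": TCP orientation; "force": force on the tool from outside, world axes, zero at the start; "torque": the same for the moment, N m; "width": finger opening in mm.
Only numpy, scipy, OpenCV 4.12 (cv2) and the standard library are available. Lean on these libraries where they do the work, as an engineer would, in place of code of your own. Each camera call takes 0.05 s, during which the arm holds its last target.

## Working session

There is one attempt and no reset: what is moved stays moved. The work goes in short steps, Python scripts to look and compute and a tool call to move; the robot and the scene stay as the last step left them, time stands still between calls to the robot, and variables do not carry over. Pictures are saved under pics/ and viewed, and the job is handed in when it is done.

Besides the shell and the picture viewer there is one more tool, called after "Call:" by a JSON object that holds its "fn" and its "kwargs". play_rows: Moves the arm, as the interface text tells. Its arguments: {"type":"object","properties":{"slide":{"type":"array"},"turn":{"type":"array"},"fingers":{"type":"array"}},"required":["slide","turn","fingers"]}

```bash
mkdir -p pics; ls; python3 - <<'E'
from cell import ctrl, vision
import cv2
print(ctrl.read_state())
for n in("scene","top","wrist"):
    im,d=vision.get_image(n); cv2.imwrite(f"pics/{n}0.png",im); print(n,vision.camera_params(n))
E
```

```text
pics
{'clock': 0.0, 'qpos': array([ 1.18221618,  0.62935018,  0.03843393,  1.51836082, -0.0270197 ,
        0.99629106, -0.02000857]), 'qd': array([ 0.00045192,  0.00120751,  0.00067892,  0.00175997,  0.00034439,
       -0.00053025,  0.00061696]), 'tau': array([-7.08009293e-05, -5.63417208e+01,  1.22608244e+00, -1.93446493e+01,
        1.09443121e-02,  1.05067645e-02, -1.16480351e-05]), 'eef_pos': array([ 206.02390119, -615.83212209,  230.38860083]), 'tool_rot': array([-3.13970077e+00,  3.81360802e-06,  3.22767511e-01]), 'force': array([ 0.72980452, -0.48452499,  0.22622802]), 'torque': array([ 0.0134338 , -0.02772316, -0.02857598]), 'width': 85.33972106554441}
scene {'fx': 527.332718241283, 'fy': 527.332718241283, 'cx': 319.7857463636176, 'cy': 244.61035474247817, 'position': array([1242.24734563, -395.72312052,  813.4211202 ]), 'rotation': array([ 0.82686452, -0.00829779,  0.82856026])}
top {'fx': 576.5539577729252, 'fy': 576.5539577729252, 'cx': 323.6086400108441, 'cy': 240.45388471933794, 'position': array([ 442.29880825,  192.08435679, 1682.18886456]), 'rotation': array([ 0.12973689, -0.01854961, -1.59487337])}
wrist {'fx': 371.64829954431775, 'fy': 371.64829954431775, 'cx': 324.2046520232659, 'cy': 238.24316716845718, 'position': array([ 280.58172468, -591.42942762,  373.32393889]), 'rotation': array([-3.06735351e-01,  9.95345116e-04, -1.24825967e+00])}
```

View pics/scene0.png

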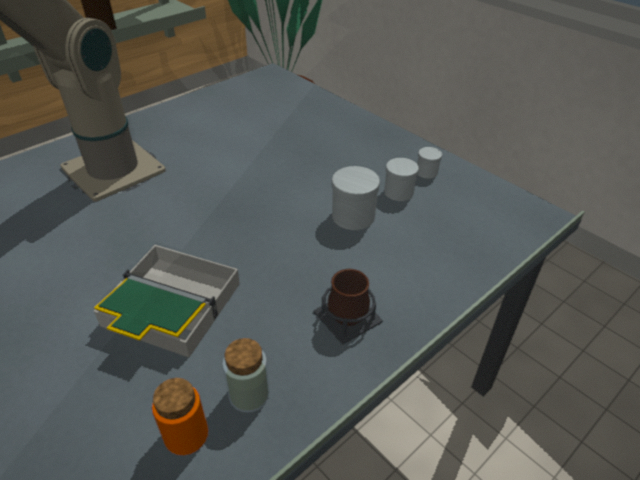

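View pics/top0.png

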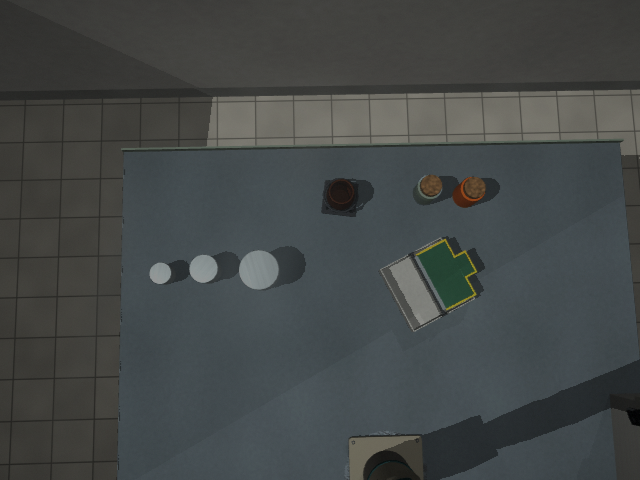

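View pics/wrist0.png

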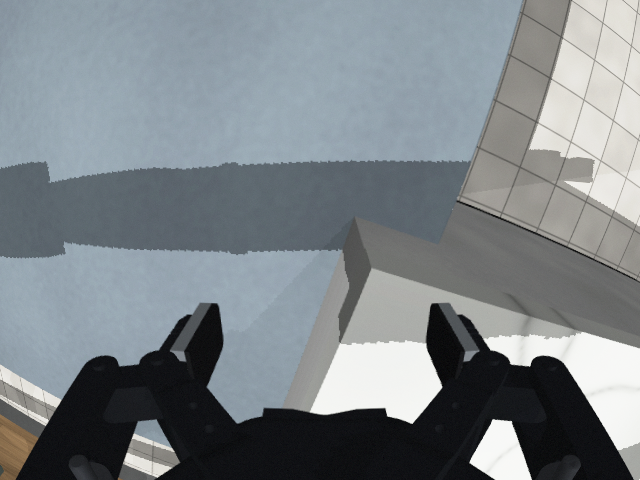

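The top view shows the tray near (432,285) with its green leaf and yellow-edged tab at (470,270). The other objects:
- **Jars:** clear jar at (430,188), orange decoy at (470,190).
- **Gourd:** at (340,195).
- **Tins:** at (160,272), (203,268, the middle size) and (259,270).

The leaf is the only green panel, so I'll measure the tray and leaf in a close crop.

```bash
cat > h.py <<'E'
import numpy as np
from scipy.spatial.transform import Rotation as R
from cell import ctrl, vision
def Rm(r): return R.from_euler('xyz',r).as_matrix()
def world(p,u,v,d):
    c=np.array([(u-p['cx'])/p['fx']*d,-(v-p['cy'])/p['fy']*d,-d])
    return Rm(p['rotation'])@c+p['position']
def ray_z(p,u,v,z):
    r=Rm(p['rotation'])@np.array([(u-p['cx'])/p['fx'],-(v-p['cy'])/p['fy'],-1])
    return p['position']+r*(z-p['position'][2])/r[2]
def proj(p,X):
    c=Rm(p['rotation']).T@(np.array(X)-p['position'])
    return p['cx']+p['fx']*c[0]/-c[2], p['cy']-p['fy']*c[1]/-c[2]
E
python3 - <<'E'
from h import *
import cv2
for n,(x0,y0,x1,y1) in {"top":(370,225,500,345),"scene":(80,230,260,365)}.items():
    im,d=vision.get_image(n); np.save(f"{n}_d.npy",d)
    cv2.imwrite(f"pics/{n}_crop.png",cv2.resize(im[y0:y1,x0:x1],None,fx=5 if n=="top" else 4,fy=5 if n=="top" else 4,interpolation=cv2.INTER_CUBIC))
    p=vision.camera_params(n)
    pts={"top":[(450,275),(410,290),(400,320),(500,320),(259,270),(203,268),(430,185),(340,195),(475,268)],"scene":[(150,310),(185,275),(280,230),(243,365),(143,322)]}[n]
    for u,v in pts: print(n,u,v,world(p,u,v,d[v,u]).round(1))
    hsv=cv2.cvtColor(im,cv2.COLOR_BGR2HSV)
    g=(hsv[...,0]>60)&(hsv[...,0]<90)&(hsv[...,1]>150); g[:y0]=0;g[y1:]=0;g[:,:x0]=0;g[:,x1:]=0
    g=cv2.erode(g.astype(np.uint8),np.ones((3,3)))
    vs,us=np.nonzero(g); P=np.array([world(p,u,v,d[v,u]) for u,v in zip(us,vs) if d[v,u]>0])
    c=P.mean(0); _,s,V=np.linalg.svd(P-c); print(n,len(P),c.round(1),"normal",V[2].round(3), "rms",s[2]/len(P)**.5)
E
```

```text
top 450 275 [ 547.4 -199.7   53.4]
top 410 290 [ 5.098e+02 -9.310e+01 -4.000e-01]
top 400 320 [423.8 -60.4  -1.9]
top 500 320 [ 416.8 -350.8    2.3]
top 259 270 [569.6 336.4 106.6]
top 203 268 [580.8 493.8  80.2]
top 430 185 [ 794.1 -140.8  120.9]
top 340 195 [792.9 104.4  15.9]
top 475 268 [ 570.1 -288.9   -5.4]<stdin>:13: RuntimeWarning: Mean of empty slice.
  ret = ret.dtype.type(ret / rcount)
Traceback (most recent call last):
numpy.linalg.LinAlgError: 1-dimensional array given. Array must be at least two-dimensional
```

View pics/top_crop.png

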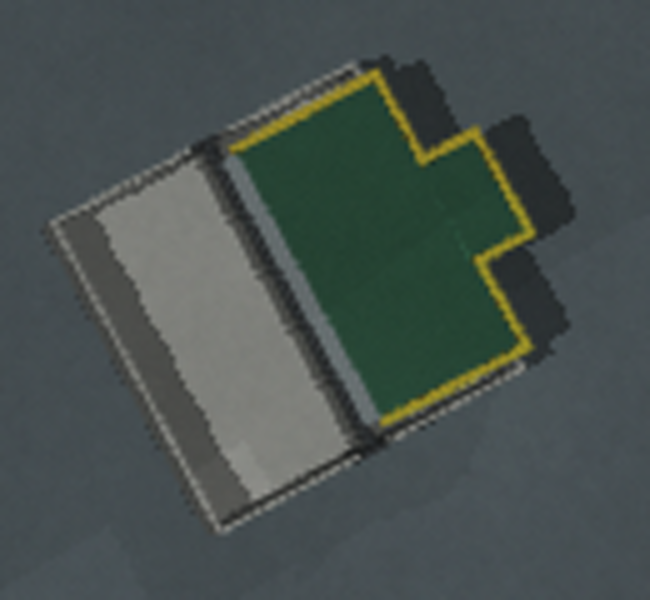

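```bash
python3 - <<'E'
from h import *
import cv2
n="scene";x0,y0,x1,y1=80,230,260,365
im,d=vision.get_image(n)
cv2.imwrite(f"pics/scene_crop.png",cv2.resize(im[y0:y1,x0:x1],None,fx=4,fy=4,interpolation=cv2.INTER_CUBIC))
for n in("top","scene"):
    im,d=vision.get_image(n);p=vision.camera_params(n)
    b,g,r=[im[...,i].astype(int) for i in range(3)]
    m=(g>r*1.6)&(g>b*1.15)
    if n=="top": m[:225]=0;m[345:]=0;m[:,:370]=0
    else: m[:230]=0;m[365:]=0;m[:,260:]=0
    m=cv2.erode(m.astype(np.uint8),np.ones((3,3)))
    vs,us=np.nonzero(m); P=np.array([world(p,u,v,d[v,u]) for u,v in zip(us,vs) if d[v,u]>0])
    c=P.mean(0); _,s,V=np.linalg.svd(P-c,full_matrices=False); print(n,len(P),c.round(1),"normal",V[2].round(3), "rms",s[2]/len(P)**.5, np.percentile(P[:,2],[2,50,98]))
p=vision.camera_params("top")
f=lambda cx,cy,z:ray_z(p,370+(cx-2)/5,225+(cy-2)/5,z)
L1,L2=f(208,148,56),f(370,442,56);C1,C2=f(52,222,45),f(220,530,45)
E1,E2=f(357,66,45),f(522,368,45)
T1,T2=f(477,130,60),f(532,233,60)
for q in(L1,L2,C1,C2,E1,E2,T1,T2):print(q.round(1))
print("len",np.linalg.norm(L1-L2),np.linalg.norm(C1-C2),np.linalg.norm(E1-E2),np.linalg.norm(C1-E1),np.linalg.norm(T1-T2))
print("centre",(C1+C2+E1+E2)/4,(L1+L2)/2)
for v in(L2-L1,C2-C1,E2-E1,C1-E1,C2-E2,T2-T1):print(np.degrees(np.arctan2(v[1],v[0])))
E
```

```text
top 1743 [ 552.  -189.8   62.4] normal [ 0.056 -0.114 -0.992] rms 3.8145540491812393 [52.52096502 62.03666737 73.42017964]
scene 2779 [ 556.2 -190.4   60.6] normal [ 0.061 -0.123 -0.991] rms 1.2324957866100303 [53.32469748 60.48558125 69.19063317]
[608.9 -91.3  56. ]
[ 440.9 -175.4   56. ]
[569.6  -2.2  45. ]
[393.8 -90.6  45. ]
[ 655.5 -181.3   45. ]
[ 480.5 -266.7   45. ]
[ 615.4 -244.6   60. ]
[ 556.1 -272.6   60. ]
len 187.83129825069813 196.7479025832253 194.7341988149972 198.6396863758502 65.61348339323317
centre [ 524.86626731 -135.18652709   45.        ] [ 524.90698029 -133.35211503   56.        ]
-153.42990506301197
-153.31320956784612
-154.00302163288129
115.62734858888248
116.20657526026324
-154.7279729986598
```

View pics/scene_crop.png

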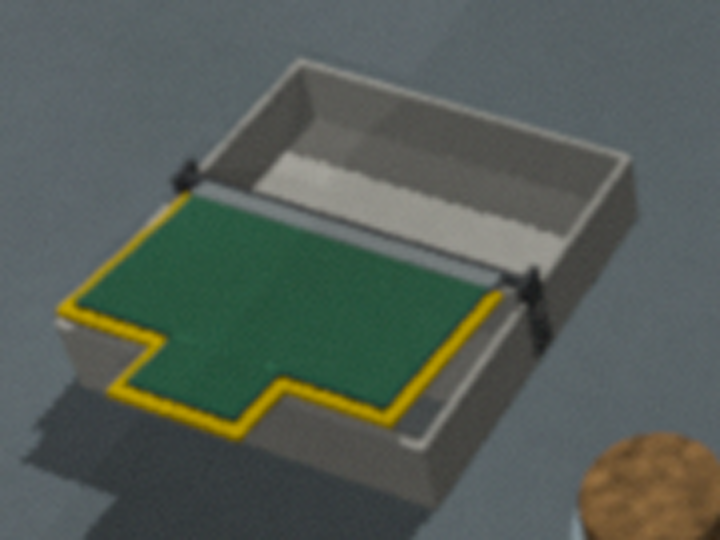

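The leaf is at about 0.12–0.13 rad, and the tray yaw is about 26.3°. Next I check the grey block seen by the wrist camera and work out the approach.

```bash
cat >> h.py <<'E'
C=np.array([525,-134.5,0]);A=np.radians(26.3)
tx=np.array([np.cos(A),np.sin(A),0]);ty=np.array([-np.sin(A),np.cos(A),0])
def tw(y,z,x=0): return C+tx*x+ty*y+np.array([0,0,z])
def need(P,yaw=None):
    s=ctrl.read_state(); M=Rm(s['tool_rot']); sl=M.T@(np.array(P)-s['eef_pos'])
    t=None
    if yaw is not None:
        Md=Rm([np.pi,0,yaw]); t=R.from_matrix(M.T@Md).as_rotvec()
    return sl.round(1),t
def status():
    s=ctrl.read_state(); d=s['eef_pos']-C
    print("t",s['clock'],"tray x,y,z",(d@tx).round(1),(d@ty).round(1),d[2].round(1),"F tray",(s['force']@tx).round(1),(s['force']@ty).round(1),s['force'][2].round(1),"w",s['width'].round(1),"rot",s['tool_rot'].round(3))
E
python3 - <<'E'
from h import *
status()
im,d=vision.get_image("wrist");p=vision.camera_params("wrist")
def fw(u,v):
    a=u-p['cx'];b=v-p['cy'];r=np.hypot(a,b);th=r/p['fx'];k=d[v,u]*np.tan(th)/r
    return Rm(p['rotation'])@np.array([a*k,-b*k,-d[v,u]])+p['position']
for q in[(200,100),(357,225),(375,300),(400,320),(560,320),(460,195),(320,420),(450,380),(490,340)]:print(q,d[q[1],q[0]],fw(*q).round())
print(need(tw(-175,231),np.radians(116.3)), tw(-175,231))
E
```

```text
Traceback (most recent call last):
  File "h.py", line 25, in status
    print("t",s['clock'],"tray x,y,z",(d@tx).round(1),(d@ty).round(1),d[2].round(1),"F tray",(s['force']@tx).round(1),(s['force']@ty).round(1),s['force'][2].round(1),"w",s['width'].round(1),"rot",s['tool_rot'].round(3))
                                                                                                                                                                          ^^^^^^^^^^^^^^^^
AttributeError: 'float' object has no attribute 'round'
```

```bash
sed -i "s/s\['width'\].round(1)/s['width']/" h.py
python3 - <<'E'
from h import *
status()
im,d=vision.get_image("wrist");p=vision.camera_params("wrist")
def fw(u,v):
    a=u-p['cx'];b=v-p['cy'];r=np.hypot(a,b);th=r/p['fx'];k=d[v,u]*np.tan(th)/r
    return Rm(p['rotation'])@np.array([a*k,-b*k,-d[v,u]])+p['position']
for q in[(200,100),(357,225),(375,300),(400,320),(560,320),(460,195),(320,420),(450,380),(490,340)]:print(q,d[q[1],q[0]],fw(*q).round())
print(need(tw(-175,231),np.radians(116.3)), tw(-175,231))
E
```

```text
t 0.35 tray x,y,z -499.3 -290.7 231.1 F tray 0.2 0.4 -0.3 w 85.30546459785307 rot [-3.141 -0.     0.323]
(200, 100) 346.97714 [ 269. -462.    1.]
(357, 225) 349.7401 [ 202. -651.   37.]
(375, 300) 210.16747 [ 198. -650.  184.]
(400, 320) 213.0137 [ 190. -669.  185.]
(560, 320) 228.21863 [ 216. -794.  174.]
(460, 195) 1134.0809 [  220. -1072.  -749.]
(320, 420) 82.17855 [ 217. -612.  309.]
(450, 380) 85.501236 [ 234. -641.  303.]
(490, 340) 219.70882 [ 192. -735.  184.]
(array([ 4.790e+02, -1.825e+02,  2.000e-01]), array([-1.76424313e-04, -2.23814188e-04, -1.70703525e+00])) [ 602.53745839 -291.38512532  231.        ]
```

Call:
{"fn": "play_rows", "kwargs": {"slide": [[50,-18,-5],[100,-37,-5],[150,-56,-5],[200,-75,-5],[250,-95,-5]], "turn": [-0.15,-0.3,-0.45,-0.6,-0.75], "fingers": [0,0,0,0,0]}}

```text
clock: 1.02
eef_pos: [414.4, -445.9, 236.4]
tool_rot: [3.141, 0.0, 1.077]
force: [0.1, -0.7, 0.3]
width: -0.0
```

```bash
python3 -c "
from h import *
status();print(need(tw(-175,225),np.radians(116.3)))"
```

```text
t 1.025 tray x,y,z -237.2 -230.2 236.4 F tray -0.3 -0.7 0.3 w -0.0016636741354931364 rot [3.141 0.    1.077]
(array([225.2,  92.5,  11.4]), array([ 2.91745048e-04,  2.83783587e-04, -9.52353221e-01]))
```

Call:
{"fn": "play_rows", "kwargs": {"slide": [[45,18,5],[90,37,10],[135,55,11],[180,74,11],[225,92,11]], "turn": [-0.18,-0.36,-0.54,-0.72,-0.9], "fingers": [0,0,0,0,0]}}

```text
clock: 1.65
eef_pos: [603.0, -290.5, 225.5]
tool_rot: [3.141, 0.001, 1.983]
force: [0.7, -0.6, 0.4]
width: -0.3
```

```bash
python3 -c "
from h import *
import cv2
status();print(need(tw(-175,50),np.radians(116.3)))
im,d=vision.get_image('scene');cv2.imwrite('pics/s2.png',im)
im,d=vision.get_image('wrist');cv2.imwrite('pics/w2.png',im)"
```

```text
t 1.65 tray x,y,z 0.8 -174.5 225.5 F tray 0.3 -0.9 0.4 w -0.33928439070495975 rot [3.141e+00 1.000e-03 1.983e+00]
(array([ -0.4,  -0.8, 175.5]), array([ 7.94266363e-05,  7.94400043e-04, -4.67910529e-02]))
```

View pics/s2.png

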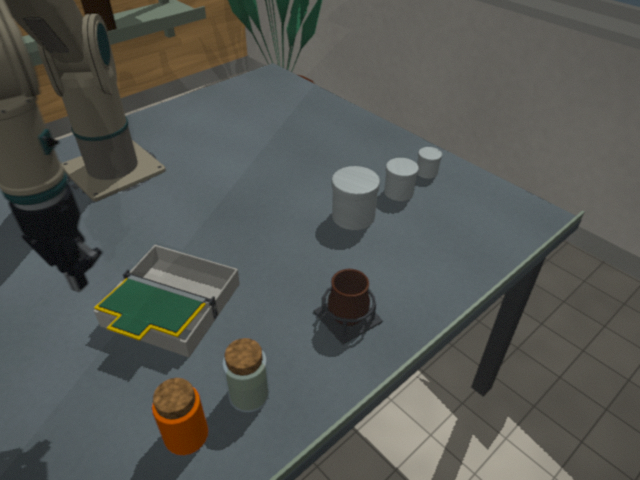

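View pics/w2.png

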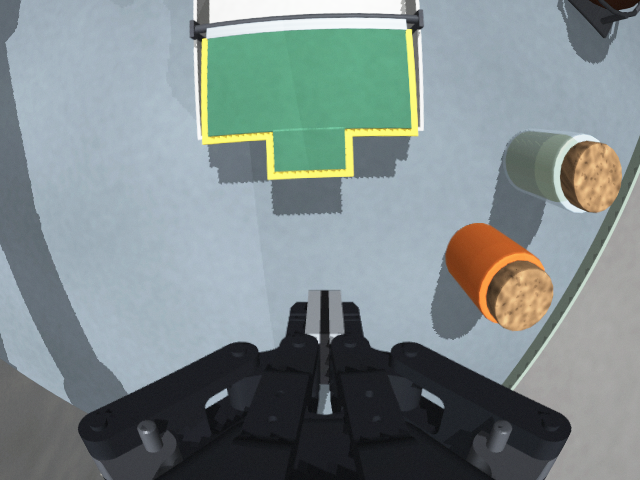

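```bash
python3 -c "
from h import *
im,d=vision.get_image('wrist');p=vision.camera_params('wrist')
def fw(u,v):
    a=u-p['cx'];b=v-p['cy'];r=np.hypot(a,b);th=r/p['fx'];k=d[v,u]*np.tan(th)/r
    return Rm(p['rotation'])@np.array([a*k,-b*k,-d[v,u]])+p['position']
for u,v in [(272,175),(310,175),(350,174),(310,170),(310,160),(310,140),(310,100),(310,60),(194,30),(419,19)]:
    q=fw(u,v)-C; print(u,v,(q@tx).round(1),(q@ty).round(1),q[2].round(1))
"
```

```text
272 175 -35.9 -134.2 69.2
310 175 -5.0 -135.9 69.5
350 174 27.5 -136.8 67.9
310 170 -4.8 -132.0 68.6
310 160 -4.2 -123.6 71.5
310 140 -3.5 -107.7 67.2
310 100 -2.0 -75.0 62.8
310 60 -0.5 -40.9 58.2
194 30 -98.5 -2.2 56.5
419 19 93.8 -3.3 52.4
```

Call:
{"fn": "play_rows", "kwargs": {"slide": [[0,-1,40],[0,-1,80],[0,-1,120],[0,-1,160],[0,-1,176]], "turn": [-0.02,-0.047,-0.047,-0.047,-0.047], "fingers": [0,0,0,0,0]}}

```text
clock: 2.42
eef_pos: [601.1, -288.6, 46.8]
tool_rot: [-3.14, -0.003, 2.028]
force: [-0.5, 1.1, -0.1]
width: -0.0
```

```bash
python3 -c "
from h import *
import cv2
status()
im,d=vision.get_image('scene');cv2.imwrite('pics/s3.png',cv2.resize(im[200:380,0:240],None,fx=3,fy=3))"
```

```text
t 2.425 tray x,y,z -0.1 -171.9 46.8 F tray 0.1 1.2 -0.1 w -0.016617844342359897 rot [-3.140e+00 -3.000e-03  2.028e+00]
```

View pics/s3.png

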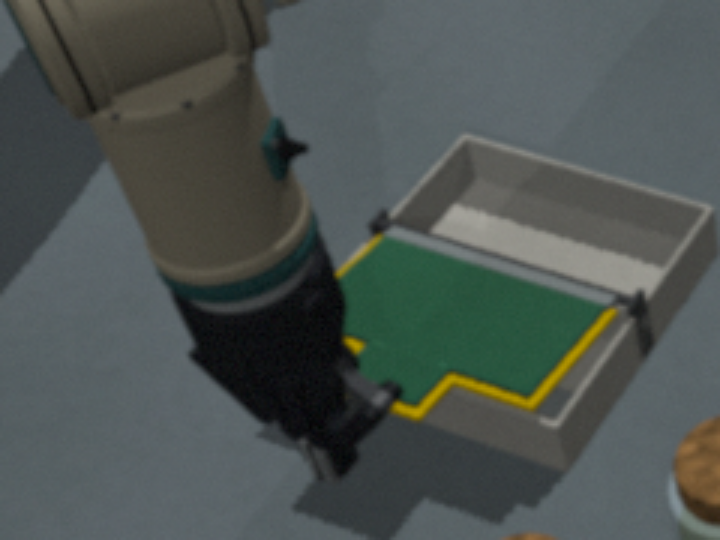

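Call:
{"fn": "play_rows", "kwargs": {"slide": [[8,0,0],[16,0,0],[19,0,0],[20,0,0],[21,0,0]], "turn": [0,0,0,0,0], "fingers": [0,0,0,0,0]}}

```text
clock: 3.1
eef_pos: [592.1, -269.6, 46.5]
tool_rot: [-3.14, -0.003, 2.028]
force: [-0.4, 0.4, -0.4]
width: -0.2
```

```bash
python3 -c "
from h import *
status()"
```

```text
t 3.1 tray x,y,z 0.3 -150.8 46.5 F tray -0.2 0.5 -0.4 w -0.15997569412966722 rot [-3.140e+00 -3.000e-03  2.028e+00]
```

Call:
{"fn": "play_rows", "kwargs": {"slide": [[1,0,0],[2,0,0],[2,0,0]], "turn": [0,0,0], "fingers": [0,0,0]}}

```text
clock: 3.48
eef_pos: [591.2, -267.7, 46.4]
tool_rot: [-3.14, -0.004, 2.028]
force: [-0.0, 0.2, -0.5]
width: 0.1
```

```bash
python3 -c "
from h import *
status()"
```

```text
t 3.475 tray x,y,z 0.3 -148.7 46.4 F tray 0.1 0.1 -0.5 w 0.08188257166936296 rot [-3.14  -0.004  2.028]
```

Call:
{"fn": "play_rows", "kwargs": {"slide": [[1,0,0],[2,0,0],[2,0,0]], "turn": [0,0,0], "fingers": [0,0,0]}}

```text
clock: 3.85
eef_pos: [590.2, -265.9, 46.4]
tool_rot: [-3.14, -0.004, 2.028]
force: [0.6, 0.8, 0.6]
width: -0.2
```

```bash
python3 -c "
from h import *
status()"
```

```text
t 3.85 tray x,y,z 0.3 -146.7 46.4 F tray 0.8 0.5 0.6 w -0.1991345072894031 rot [-3.14  -0.004  2.028]
```

Call:
{"fn": "play_rows", "kwargs": {"slide": [[1,0,0],[2,0,0],[2,0,0]], "turn": [0,0,0], "fingers": [0,0,0]}}

```text
clock: 4.22
eef_pos: [590.1, -265.7, 46.9]
tool_rot: [-3.141, -0.001, 2.027]
force: [2.3, -5.0, -0.6]
width: -0.2
```

```bash
python3 -c "
from h import *
status()"
```

```text
t 4.225 tray x,y,z 0.3 -146.5 46.9 F tray -0.1 -5.5 -0.6 w -0.16807474839451503 rot [-3.141e+00 -1.000e-03  2.027e+00]
```

Call:
{"fn": "play_rows", "kwargs": {"slide": [[3,0,-2],[3.5,0,-5],[4,0,-8],[4.5,0,-11],[5,0,-14]], "turn": [0,0,0,0,0], "fingers": [0,0,0,0,0]}}

```text
clock: 4.85
eef_pos: [589.1, -263.4, 61.7]
tool_rot: [3.141, 0.003, 2.026]
force: [2.5, -5.8, -0.1]
width: -0.2
```

```bash
python3 -c "
from h import *
import cv2
status()
im,d=vision.get_image('scene');cv2.imwrite('pics/s4.png',cv2.resize(im[200:380,0:240],None,fx=3,fy=3))"
```

```text
t 4.85 tray x,y,z 0.3 -144.0 61.7 F tray -0.4 -6.3 -0.1 w -0.19955189335519657 rot [3.141e+00 3.000e-03 2.026e+00]
```

View pics/s4.png

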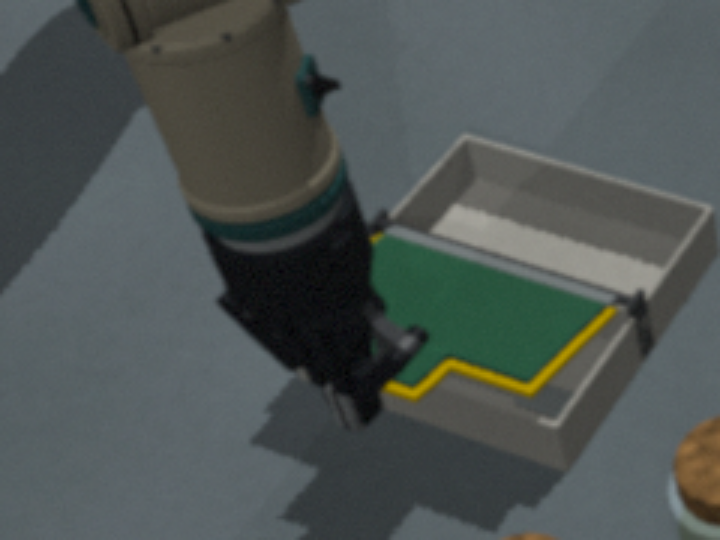

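The leaf follows: the tab corner rose from (418,410) to (418,393), putting it near 0.25 rad. I'll keep following the arc.

```bash
cat >> h.py <<'E'
def path(t,off=9.3,below=18,r=120):
    y=-138*np.cos(t)-4*np.sin(t); z=50+138*np.sin(t)-4*np.cos(t)
    if t<np.pi/2: return y-off, z-below
    return -r*np.cos(t)-4*np.sin(t)-off, 50+r*np.sin(t)-4*np.cos(t)
def plan(ts,**k):
    status()
    for t in ts:
        y,z=path(t,**k); print(t,"tray",round(y,1),round(z,1),"slide",need(tw(y,z))[0])
    y,z=path(ts[-1],**k); print("turn",need(tw(y,z),np.radians(116.3))[1].round(3))
E
python3 -c "
from h import *
plan([.3,.35,.4,.45,.5])"
```

```text
t 4.9 tray x,y,z 0.4 -143.9 62.0 F tray -0.8 -6.0 1.2 w 0.001044551472843902 rot [3.141e+00 3.000e-03 2.026e+00]
0.3 tray -142.3 69.0 slide [ 1.6 -0.4 -6.9]
0.35 tray -140.3 75.6 slide [  3.6  -0.4 -13.5]
0.4 tray -138.0 82.1 slide [  5.9  -0.4 -20. ]
0.45 tray -135.3 88.4 slide [  8.5  -0.4 -26.4]
0.5 tray -132.3 94.7 slide [ 11.5  -0.4 -32.6]
turn [ 0.001  0.003 -0.004]
```

Call:
{"fn": "play_rows", "kwargs": {"slide": [[4,0,-6],[6,0,-13],[8,0,-20],[10.5,0,-26],[13.5,0,-32]], "turn": [0,0,0,0,0], "fingers": [0,0,0,0,0]}}

```text
clock: 5.52
eef_pos: [583.7, -252.7, 94.9]
tool_rot: [3.14, 0.006, 2.025]
force: [2.5, -5.4, 1.5]
width: 0.0
```

```bash
python3 -c "
from h import *
import cv2
plan([.55,.6,.65,.7,.75])
im,d=vision.get_image('scene');cv2.imwrite('pics/s5.png',cv2.resize(im[200:380,0:240],None,fx=3,fy=3))"
```

```text
t 5.525 tray x,y,z 0.3 -132.0 94.9 F tray -0.1 -5.9 1.5 w 0.04668840458009374 rot [3.14  0.006 2.025]
0.55 tray -129.0 100.7 slide [ 2.9 -0.3 -5.9]
0.6 tray -125.5 106.6 slide [  6.5  -0.3 -11.8]
0.65 tray -121.6 112.3 slide [ 10.3  -0.3 -17.5]
0.7 tray -117.4 117.8 slide [ 14.5  -0.3 -23.1]
0.75 tray -113.0 123.1 slide [ 18.9  -0.3 -28.4]
turn [ 0.002  0.006 -0.004]
```

View pics/s5.png

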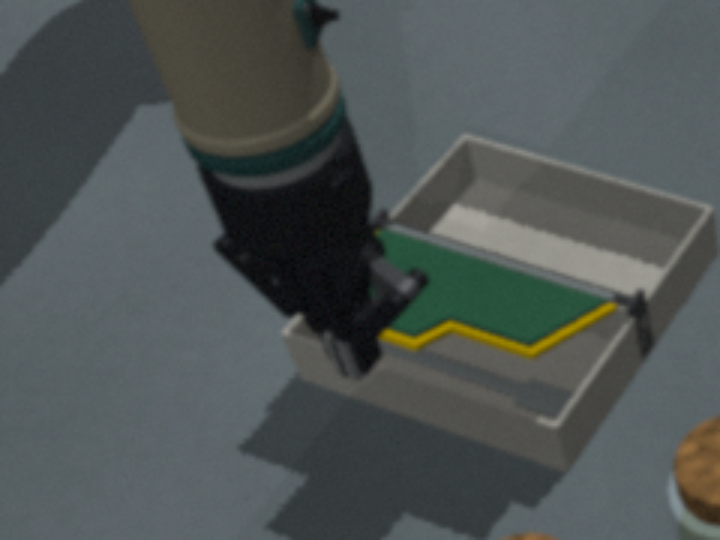

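Tracking exactly, with a steady 6 N. The tab corner is now at (418,347), about 0.5 rad. Continuing.

Call:
{"fn": "play_rows", "kwargs": {"slide": [[5,0,-6],[8.5,0,-12],[12,0,-17.5],[16.5,0,-23],[21,0,-28]], "turn": [0,0,0,0,0], "fingers": [0,0,0,0,0]}}

```text
clock: 6.2
eef_pos: [574.7, -234.4, 124.3]
tool_rot: [3.139, 0.008, 2.025]
force: [1.8, -4.7, 4.1]
width: 0.0
```

```bash
python3 -c "
from h import *
plan([.8,.85,.9,.95,1.0])"
```

```text
t 6.2 tray x,y,z 0.3 -111.6 124.3 F tray -0.5 -5.1 4.1 w 0.0025188373824180277 rot [3.139 0.008 2.025]
0.8 tray -108.3 128.2 slide [ 3.2 -0.3 -4. ]
0.85 tray -103.4 133.0 slide [ 8.1 -0.3 -8.8]
0.9 tray -98.2 137.6 slide [ 13.2  -0.4 -13.5]
0.95 tray -92.8 141.9 slide [ 18.6  -0.4 -17.8]
1.0 tray -87.2 146.0 slide [ 24.2  -0.4 -21.9]
turn [ 0.002  0.008 -0.005]
```

Call:
{"fn": "play_rows", "kwargs": {"slide": [[5,0,-4.5],[10,0,-9.5],[15,0,-14],[20,0,-18],[25.5,0,-22]], "turn": [0,0,0,0,0], "fingers": [0,0,0,0,0]}}

```text
clock: 6.82
eef_pos: [563.0, -210.3, 146.0]
tool_rot: [3.14, 0.007, 2.026]
force: [2.0, -1.6, 1.9]
width: -0.2
```

```bash
python3 -c "
from h import *
import cv2
plan([1.05,1.1,1.15,1.2,1.25])
im,d=vision.get_image('scene');cv2.imwrite('pics/s6.png',cv2.resize(im[150:380,0:300],None,fx=2.5,fy=2.5))"
```

```text
t 6.825 tray x,y,z 0.5 -84.7 146.0 F tray 1.1 -2.3 1.9 w -0.1768625848902254 rot [3.14  0.007 2.026]
1.05 tray -81.4 149.7 slide [ 3.3 -0.5 -3.7]
1.1 tray -75.5 153.2 slide [ 9.2 -0.5 -7.2]
1.15 tray -69.3 156.3 slide [ 15.3  -0.5 -10.4]
1.2 tray -63.0 159.2 slide [ 21.6  -0.5 -13.3]
1.25 tray -56.6 161.7 slide [ 28.   -0.6 -15.9]
turn [ 0.002  0.007 -0.004]
```

View pics/s6.png

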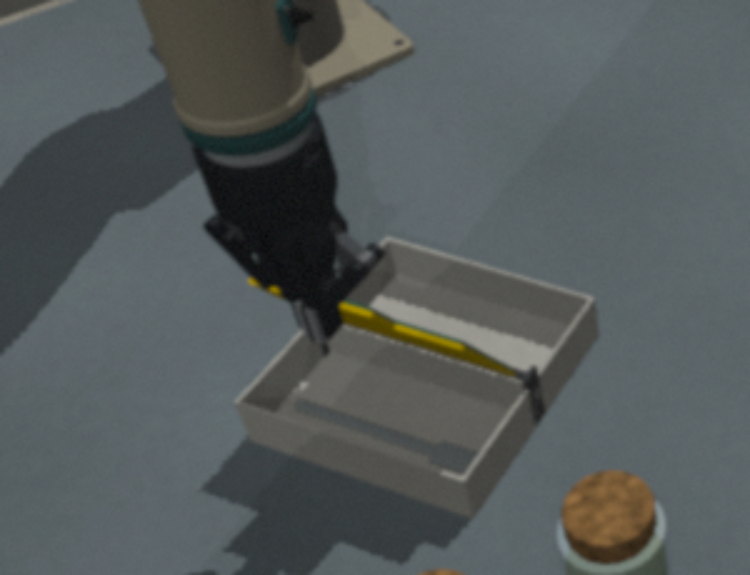

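The leaf is at about 1.0 rad, the yellow edge runs to the finger, and the bombilla lies undisturbed near (390,425). Continuing.

Call:
{"fn": "play_rows", "kwargs": {"slide": [[5,0,-4],[11,0,-7.5],[17,0,-10.5],[23,0,-13.5],[29,0,-16]], "turn": [0,0,0,0,0], "fingers": [0,0,0,0,0]}}

```text
clock: 7.5
eef_pos: [549.6, -182.7, 162.3]
tool_rot: [3.14, 0.006, 2.027]
force: [-0.2, -1.1, -0.8]
width: 0.0
```

```bash
python3 -c "
from h import *
plan([1.3,1.36,1.42,1.48,1.54])"
```

```text
t 7.5 tray x,y,z 0.7 -54.2 162.3 F tray -0.7 -0.9 -0.8 w 0.028860999910547566 rot [3.14  0.006 2.027]
1.3 tray -50.1 163.9 slide [ 4.1 -0.7 -1.6]
1.36 tray -42.1 166.1 slide [12.  -0.7 -3.8]
1.42 tray -34.0 167.8 slide [20.1 -0.7 -5.6]
1.48 tray -25.8 169.1 slide [28.3 -0.8 -6.9]
1.54 tray -17.5 169.8 slide [36.6 -0.8 -7.7]
turn [ 0.002  0.006 -0.003]
```

Call:
{"fn": "play_rows", "kwargs": {"slide": [[7,0,-2],[14,0,-4],[21,0,-6],[29,0,-7],[37,0,-8]], "turn": [0,0,0,0,0], "fingers": [0,0,0,0,0]}}

```text
clock: 8.12
eef_pos: [533.0, -148.9, 170.1]
tool_rot: [3.14, 0.006, 2.027]
force: [0.6, -1.3, -0.1]
width: -0.3
```

```bash
python3 -c "
from h import *
import cv2
plan([1.6,1.66,1.72,1.78,1.84,1.9])
im,d=vision.get_image('scene');cv2.imwrite('pics/s7.png',cv2.resize(im[150:380,0:300],None,fx=2.5,fy=2.5))"
```

```text
t 8.125 tray x,y,z 0.8 -16.5 170.1 F tray 0.0 -1.4 -0.1 w -0.25756284603926005 rot [3.14  0.006 2.027]
1.6 tray -9.8 170.1 slide [ 6.7 -0.8  0. ]
1.66 tray -2.6 169.9 slide [13.9 -0.8  0.2]
1.72 tray 4.6 169.3 slide [21.  -0.8  0.7]
1.78 tray 11.7 168.2 slide [28.2 -0.8  1.8]
1.84 tray 18.8 166.7 slide [35.2 -0.9  3.2]
1.9 tray 25.7 164.8 slide [42.2 -0.9  5. ]
turn [ 0.002  0.006 -0.003]
```

View pics/s7.png

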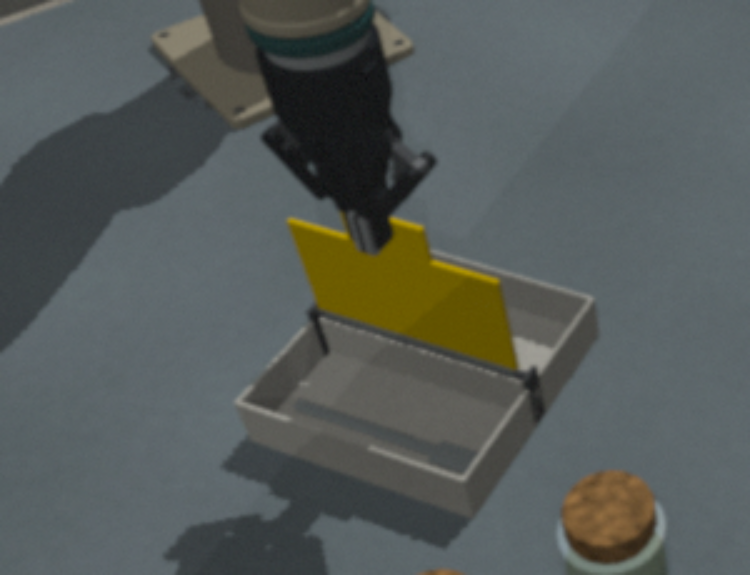

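The leaf is upright with the yellow face towards the finger. I'll go on over the spine.

Call:
{"fn": "play_rows", "kwargs": {"slide": [[7,0,0],[14,0,0],[21,0,1],[28,0,2],[35,0,3]], "turn": [0,0,0,0,0], "fingers": [0,0,0,0,0]}}

```text
clock: 8.8
eef_pos: [516.8, -115.8, 166.9]
tool_rot: [3.14, 0.005, 2.028]
force: [0.8, -0.5, 0.1]
width: -0.2
```

```bash
python3 -c "
from h import *
plan([1.9,1.97,2.04,2.11,2.18])"
```

```text
t 8.8 tray x,y,z 0.9 20.3 166.9 F tray 0.5 -0.8 0.1 w -0.19442901695008355 rot [3.14  0.005 2.028]
1.9 tray 25.7 164.8 slide [ 5.4 -1.   2.1]
1.97 tray 33.7 162.1 slide [13.3 -1.   4.8]
2.04 tray 41.4 158.8 slide [21.1 -1.   8. ]
2.11 tray 48.9 155.0 slide [28.6 -1.  11.8]
2.18 tray 56.1 150.7 slide [35.8 -1.  16.1]
turn [ 0.001  0.005 -0.002]
```

Call:
{"fn": "play_rows", "kwargs": {"slide": [[7,0,2],[14,0,5],[21.5,0,8],[29,0,12],[36,0,16]], "turn": [0,0,0,0,0], "fingers": [0,0,0,0,0]}}

```text
clock: 9.43
eef_pos: [500.7, -83.0, 150.5]
tool_rot: [3.14, 0.005, 2.028]
force: [0.1, -0.8, 1.3]
width: -0.0
```

```bash
python3 -c "
from h import *
import cv2
plan([2.25,2.32,2.39,2.46,2.53])
im,d=vision.get_image('scene');cv2.imwrite('pics/s8.png',cv2.resize(im[150:380,0:300],None,fx=2.5,fy=2.5))"
```

```text
t 9.425 tray x,y,z 1.1 56.9 150.5 F tray -0.3 -0.7 1.3 w -0.001307811889669221 rot [3.14  0.005 2.028]
2.25 tray 63.0 145.9 slide [ 6.1 -1.1  4.5]
2.32 tray 69.5 140.6 slide [12.6 -1.1  9.8]
2.39 tray 75.6 134.9 slide [18.8 -1.1 15.5]
2.46 tray 81.4 128.7 slide [24.5 -1.1 21.6]
2.53 tray 86.7 122.2 slide [29.9 -1.2 28.1]
turn [ 0.001  0.005 -0.002]
```

View pics/s8.png

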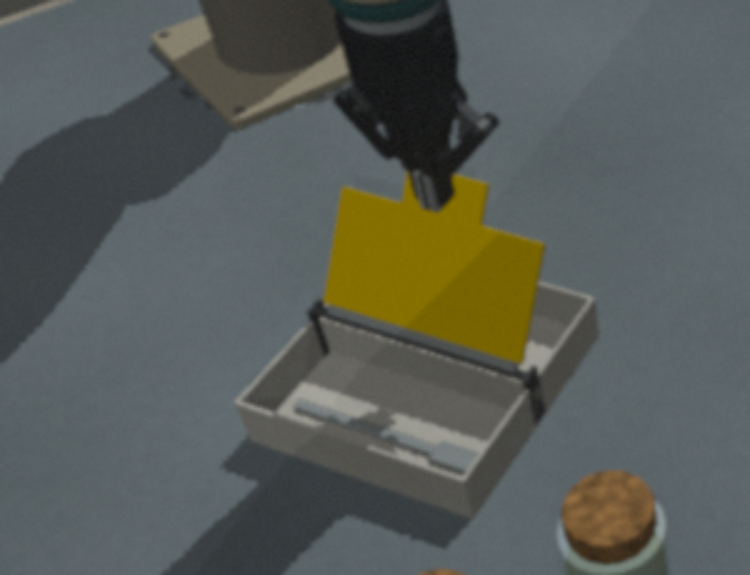

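The leaf is past vertical at about 2.2 rad and the fingertip is on the tab at (432,200). Continuing down.

Call:
{"fn": "play_rows", "kwargs": {"slide": [[6,0,4.5],[12.5,0,10],[19,0,15.5],[24.5,0,22],[30,0,28]], "turn": [0,0,0,0,0], "fingers": [0,0,0,0,0]}}

```text
clock: 10.1
eef_pos: [486.5, -54.9, 121.4]
tool_rot: [3.141, 0.003, 2.03]
force: [-0.4, 0.0, 0.1]
width: 0.0
```

```bash
python3 -c "
from h import *
plan([2.6,2.66,2.72,2.78,2.84])"
```

```text
t 10.1 tray x,y,z 0.8 88.4 121.4 F tray -0.3 0.2 0.1 w 0.027426209259349677 rot [3.141e+00 3.000e-03 2.030e+00]
2.6 tray 91.5 115.3 slide [ 3.1 -0.8  6.1]
2.66 tray 95.2 109.1 slide [ 6.8 -0.8 12.3]
2.72 tray 98.6 102.8 slide [10.2 -0.8 18.6]
2.78 tray 101.5 96.2 slide [13.2 -0.8 25.2]
2.84 tray 104.1 89.5 slide [15.8 -0.8 31.9]
turn [ 0.     0.003 -0.   ]
```

Call:
{"fn": "play_rows", "kwargs": {"slide": [[3,0,6],[7,0,12],[10,0,18.5],[13,0,25],[16,0,32]], "turn": [0,0,0,0,0], "fingers": [0,0,0,0,0]}}

```text
clock: 10.72
eef_pos: [479.5, -40.6, 88.9]
tool_rot: [3.141, 0.004, 2.029]
force: [-0.3, -0.8, -0.7]
width: 0.0
```

```bash
python3 -c "
from h import *
import cv2
plan([2.9,2.96,3.02,3.08,3.14])
im,d=vision.get_image('scene');cv2.imwrite('pics/s9.png',cv2.resize(im[150:380,0:300],None,fx=2.5,fy=2.5))"
```

```text
t 10.725 tray x,y,z 0.8 104.3 88.9 F tray -0.6 -0.6 -0.7 w 0.004544514920274696 rot [3.141 0.004 2.029]
2.9 tray 106.3 82.6 slide [ 1.9 -0.8  6.3]
2.96 tray 108.0 75.6 slide [ 3.7 -0.8 13.3]
3.02 tray 109.3 68.5 slide [ 5.1 -0.8 20.4]
3.08 tray 110.2 61.4 slide [ 6.  -0.8 27.5]
3.14 tray 110.7 54.2 slide [ 6.5 -0.8 34.7]
turn [ 0.     0.004 -0.   ]
```

View pics/s9.png

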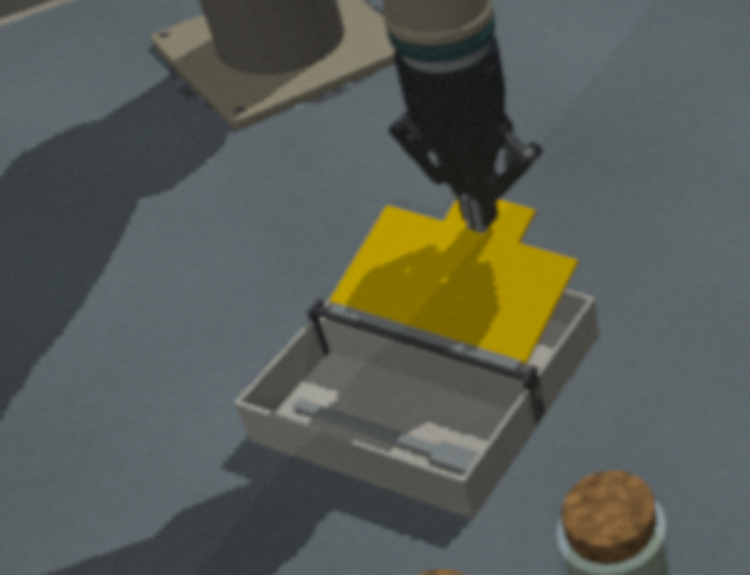

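Call:
{"fn": "play_rows", "kwargs": {"slide": [[2,0,6.5],[4,0,13.5],[5,0,20.5],[6,0,27],[6.5,0,33]], "turn": [0,0,0,0,0], "fingers": [0,0,0,0,0]}}

```text
clock: 11.4
eef_pos: [475.9, -34.4, 54.8]
tool_rot: [-3.141, 0.003, 2.03]
force: [-0.3, -0.1, -0.1]
width: -0.1
```

```bash
python3 -c "
from h import *
status()"
```

```text
t 11.4 tray x,y,z 0.4 111.5 54.8 F tray -0.3 0.0 -0.1 w -0.09177728608575698 rot [-3.141e+00  3.000e-03  2.030e+00]
```

Call:
{"fn": "play_rows", "kwargs": {"slide": [[0,0,1],[0,0,2],[0,0,3],[0,0,3]], "turn": [0,0,0,0], "fingers": [0,0,0,0]}}

```text
clock: 11.9
eef_pos: [475.9, -34.3, 53.6]
tool_rot: [-3.141, 0.004, 2.03]
force: [-5.3, 0.9, 23.7]
width: 0.3
```

```bash
python3 -c "
from h import *
status()"
```

```text
t 11.9 tray x,y,z 0.4 111.6 53.6 F tray -4.3 3.1 23.7 w 0.3204222716074896 rot [-3.141  0.004  2.03 ]
```

At the stop: tip at z = 53.6 with 24 N upward, as expected for the yellow face at 54. Retreating.

Call:
{"fn": "play_rows", "kwargs": {"slide": [[0,0,-10],[0,0,-40],[0,0,-80],[0,0,-120],[0,0,-150]], "turn": [0,0,0,0,0], "fingers": [0,0,0,0,0]}}

```text
clock: 12.52
eef_pos: [475.9, -33.8, 205.4]
tool_rot: [3.141, 0.005, 2.03]
force: [0.1, 0.2, -0.0]
width: 0.3
```

Call:
{"fn": "play_rows", "kwargs": {"slide": [[0,0,0],[0,0,0],[0,0,0]], "turn": [0,0,0], "fingers": [0,0,0]}}

```text
clock: 12.9
eef_pos: [475.0, -33.8, 204.3]
tool_rot: [-3.14, 0.003, 2.03]
force: [-0.2, 0.0, -0.3]
width: -0.1
```

```bash
python3 -c "
from h import *
import cv2
status()
im,d=vision.get_image('scene');cv2.imwrite('pics/s10.png',im);p=vision.camera_params('scene')
b,g,r=[im[...,i].astype(int) for i in range(3)]
m=(r>1.3*b)&(g>1.3*b)&(r<1.6*g)&(b<60);m[:220]=0;m[340:]=0;m[:,:110]=0;m[:,250:]=0
m=cv2.erode(m.astype(np.uint8),np.ones((3,3)))
vs,us=np.nonzero(m);P=np.array([world(p,u,v,d[v,u]) for u,v in zip(us,vs)])
A_=np.c_[(P-C)@ty,np.ones(len(P))];k=np.linalg.lstsq(A_,P[:,2],rcond=None)[0];print(len(P),'slope,z0',k)
s,_=vision.get_image('scene');old=cv2.imread('pics/scene0.png');
df=cv2.absdiff(s,old).max(2)
for n,(u,v) in dict(jar=(245,370),gourd=(350,300),tin=(401,180)).items(): print(n,df[v-40:v+40,u-25:u+25].mean())
im,_=vision.get_image('top');cv2.imwrite('pics/t10.png',im)"
```

```text
t 12.9 tray x,y,z -0.2 112.4 204.3 F tray -0.2 0.1 -0.3 w -0.10382714973438273 rot [-3.14e+00  3.00e-03  2.03e+00]
2984 slope,z0 [-0.67218648 96.09486895]
jar 2.88175
gourd 3.35175
tin 2.879
```

View pics/s10.png

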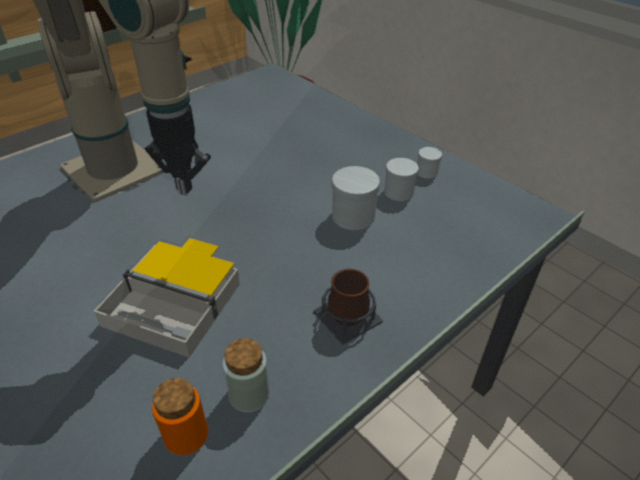

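The leaf lies yellow side up at (185,265) and the bombilla is open at (150,322). The slope check's colour mask picked up pixels outside the leaf, so I'll redo it more tightly.

```bash
python3 -c "
from h import *
im,d=vision.get_image('scene');p=vision.camera_params('scene')
import cv2
b,g,r=[im[...,i].astype(int) for i in range(3)]
m=(r>120)&(g>90)&(b<50);m[:230]=0;m[310:]=0;m[:,:120]=0;m[:,250:]=0
m=cv2.erode(m.astype(np.uint8),np.ones((3,3)))
vs,us=np.nonzero(m);P=np.array([world(p,u,v,d[v,u]) for u,v in zip(us,vs)])
y=(P-C)@ty
k=np.linalg.lstsq(np.c_[y,np.ones(len(P))],P[:,2],rcond=None)[0];print(len(P),k,y.min(),y.max(),np.percentile(P[:,2],[2,50,98]))
"
```

```text
2907 [ -0.83696353 106.69973461] -551.9746183931701 135.73693079061798 [49.84737103 52.72567741 55.68546983]
```

```bash
python3 -c "
from h import *
im,d=vision.get_image('scene');p=vision.camera_params('scene')
import cv2
b,g,r=[im[...,i].astype(int) for i in range(3)]
m=(r>120)&(g>90)&(b<50);m[:230]=0;m[310:]=0;m[:,:120]=0;m[:,250:]=0
vs,us=np.nonzero(cv2.erode(m.astype(np.uint8),np.ones((3,3))));P=np.array([world(p,u,v,d[v,u]) for u,v in zip(us,vs)])
P=P[(P[:,2]<80)&(P[:,2]>30)];y=(P-C)@ty
print(len(P),np.polyfit(y,P[:,2],1),y.min(),y.max());status()
ctrl.finish_job()
"
```

```text
2895 [-4.48917220e-03  5.29379119e+01] 12.02486530734619 135.76688404154746
t 13.15 tray x,y,z 0.4 112.2 204.8 F tray -0.3 -0.1 0.3 w 0.029899064183661513 rot [3.142 0.004 2.03 ]
the job is handed in; nothing more can be done
```

The leaf now lies flat over the other bay, yellow side up, and the bombilla is open. I handed the job in at about 13 s; it reports no verdict.

I pushed the leaf with shut, vertical fingers against the end of its tab, using about 6 N or less. I followed the arc over the spine, then pressed the tab down onto its stop with about 24 N. I retreated straight up, ending about 150 mm above the leaf.

**Last checks:**
- **Leaf:** its surface sits at about 53 mm with a slope of 0.004 rad, which puts the joint within about 0.01 rad of the stop.
- **Robot:** the force reading is about 0, so the arm is touching nothing.
- **Jar, gourd and tin:** the pictures from before and after match.
- **Bombilla:** I judged it by eye only; it was covered at the start, but it stayed put in every view once uncovered.

My first two slope checks gave nonsense values (−0.67 and −0.84). Those fits included bad pixels; the 0.004 above comes from refitting without them.

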